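Snap a castor into a PC trolley and tug-test it

TASK

The upturned PC trolley on the desk is missing one castor. Take the spare castor out of the cardboard kit block, push its stem fully home into the empty socket until it snaps in, without pressing harder than about 25 N, then tug it straight up with a steady 12 N or so (at least 10, never above 18) for about half a second to confirm that it is retained. Let go with it resting fully home, and leave the glide foot and the glue bottle where they are.

Things in the scene. Friction and masses are not known exactly. Their poses are not given: they have to be found in the camera images.
- trolley: Upturned grey plastic PC-tower trolley, 230 x 440 x 30 mm slab, held fast to the desk; origin at the centre of its underside on the desk, y along its length. Castors stand on three of its corners, at (85,-180), (85,180) and (-85,180) mm in its frame, tops 132 mm above the desk; the empty socket is at (-85,-180) mm.
- socket_mouth (a point): Centre of the mouth of the empty castor socket: a 38 mm square grey plastic block, 36 mm tall, its top 72 mm above the desk, with an upright 13 mm round through hole with a 2.5 mm chamfer. Two sprung steel latches inside snap into the stem's groove; they take about 5 to 13 N to push past and then hold the stem against more than 35 N. A seated castor has 1 to 5 mm of free axial play in the socket, different each time and not visible. z is up along the hole.
- latch (a joint): Lift of the sprung latch unit inside the socket, in m, 0 at rest: it shows the pull on the seated castor. Once the free play is taken up it lifts about 1 mm per 10 N of pull (about 1.1 mm at 12 N, 1.7 mm at 18 N). It goes slightly below 0 while the stem is being pushed through the latches. The block itself is rigid.
- castor_grip (a point): Point on the stem axis of the loose spare castor, half-way up its wheels, 35 mm above the underside of its collar: where to grip it. The castor stands stem-down. Two black wheels, 50 mm in diameter and 44 mm over their flat outer faces; the axle runs along y and lies 8 mm to +x of this point; wheels span 10 to 60 mm above the collar underside. Mass about 0.1 kg. z is up along the stem axis.
- castor_collar (a point): Centre of the underside of the spare castor's round steel collar (26 mm across, 6 mm thick). Below it the steel stem, 12 mm in diameter and 32 mm long with a tapered tip and a groove, points down (-z). Fully home, this point meets the socket mouth and the collar lies on the block.
- kit: Brown cardboard kit block, 150 x 90 x 40 mm, fixed to the desk, origin at the centre of its underside; two 14 mm holes in its top, 35 mm deep, at x = -42 and +42 mm. The spare castor's stem stands loosely in one and the glide foot's in the other.
- glide_mid (a point): Middle of the glide foot, a 22 mm steel collar 14 mm tall under a black 40 mm disc 8 mm thick; it stands in the other hole of the kit block. Not to be moved.
- glue_mid (a point): Middle of a white glue bottle, 44 mm in diameter, 130 mm tall, standing beyond the kit block. Not to be moved.
Not all that is in view belongs to the job. Leave any turquoise or yellow look-alike of the part that bears castor_grip alone.

How it is judged:
By the outcome, as a careful person would: the job done as asked, in the order asked, and still so for the second after the job is handed in, with the robot touching nothing.
It also fails if it takes over 64 s, if anything falls off the work surface, if the arm or the gripper's body presses on something with over 40 N, if the wrist force passes 120 N, or if a joint passes its speed limit or range.

ROBOT

A 6-joint arm with a two-finger parallel gripper is mounted at the origin on the work surface. World frame = base frame: x ahead of the robot, y to its left, z up, the work surface at z = 0. Lengths are in mm, angles in degrees, forces in N, time in s.
With the tool pointing down it reaches from about 350 to 950 mm from the base axis. Payload 17.4 kg.
Tool frame: the origin (TCP) lies at the very end of the fingers, on their centre line; the grasp point (between the pads) lies 19 mm behind it; z points along the fingers, x is the direction in which the jaws open and shut, and the axes are right-handed (so a half turn about z gives the same grasp; the last joint's range is limited). The gripper opens to 93 mm and grips with 3 to 60 N. Pads are 15 mm wide; open, the fingers measure 128 mm over their backs; the gripper's body (75 mm by 188 mm) begins 65 mm behind the grasp point.
Start: joints at [-78.828, 6.646, 82.598, -0, 90.757, -2.166], TCP at [155.714, -656.799, 218.646] pointing down, gripper open.
Joint ranges: [-162.19, 162.19], [-47.58, 125.68], [4.15, 143.07], [-65.23, 245.23], [0.69, 171.88], [-170.13, 170.13]. Speed limits (degrees/s): [108.29, 108.29, 127.2, 180, 180, 180].

INTERFACE

Orientations are given as [roll, pitch, yaw] about the fixed x, y, z axes, in that order (R = Rz(yaw) Ry(pitch) Rx(roll)).
In Python, from station import bot, optics, workorder gives the robot as it stands.
- The arm moves only by the tool play_rows, never from a script. Its argument "moves" is a list of rows, each a list of 3 entries, a list of its own where there are three numbers: the shift along the tool's x, y, z in cm, then the turn about the tool's z in rad, then the finger opening in cm, from 0 to 9.3. In form: [[[dx, dy, dz], yaw, gripper], ...]. A call has 1 to 10 rows; each row is the pose to reach, as a shift and turn from the pose commanded when the call began, along the tool's axes at that moment; what a row does not reach only later rows make up. A row lasts 1/10 s, in which the tool goes at most 50 mm and 8.59 degrees, less where a joint would pass 70% of its speed; a pose out of reach is approached as far as the arm can. A call with a gripper value outside its range is refused whole. The fingers move at their own pace and stop on an object; "grip_force" is the grip in N (left out, the last holds). Time passes only in rows, so rows that repeat a pose let the fingers close. It gives the time, the measured TCP pose, the force and the opening at its end, in the units of the state.
- bot.read_state(): the state, without advancing time (a new reading comes with each control period).
- optics.camera(name): name is "scene" or "side" or "wrist"; returns a dict with "color" (420x560x3 uint8, blue, green, red), "camera_matrix" (3x3 intrinsics, pixels), "T" (4x4, takes a point from camera to world coordinates); the wrist camera has in their place "T_tool_cam" (4x4, takes a point from camera to tool coordinates, whose origin is the TCP and whose axes are the tool frame's). Camera axes: x right, y up, looking along -z (the intrinsics and any distortion apply to the point x, -y, -z); pixel columns grow to the right and rows downward; lengths in mm; the calibration is good to about 2 mm. A picture is of the moment at which its call begins: read the wrist's pose just before it. There is no depth.
- workorder.finish_job(): hands the job in, once; it reports no verdict.
The state is a dict: "time": time; "joint_positions": joint angles; "qd": joint speeds; "tau": joint torques, N m; "tcp_pos": TCP position; "ee_rot": TCP orientation; "force": force on the tool from outside, world axes, zero at the start; "ft_torque": the same for the moment, N m; "grip_width": opening from 0.0 (shut) to 1.0 (fully open).
Only numpy, scipy, OpenCV 4.12 (cv2) and the standard library are available. Lean on these libraries where they do the work, as an engineer would, in place of code of your own. Each camera call takes 0.05 s, during which the arm holds its last target. There are 200 camera calls.

## Working session

There is one attempt and no reset: what is moved stays moved. The work goes in short steps, Python scripts to look and compute and a tool call to move; the robot and the scene stay as the last step left them, time stands still between calls to the robot, and variables do not carry over. Pictures are saved under pics/ and viewed, about 8 in all and at most 12, crops included, and the job is handed in when it is done.

Besides the shell and the picture viewer there is one more tool, called after "Call:" as a command line: name --argument value ..., lists and objects as JSON in quotes. play_rows: Moves the arm, as the interface text tells. Its arguments: {"type":"object","properties":{"moves":{"type":"array","items":{"type":"array"}},"grip_force":{"type":"number"}},"required":["moves"]}

```bash
mkdir -p pics
cat > h.py <<'E'
import numpy as np, cv2
from scipy.spatial.transform import Rotation as R
from station import bot, optics
def toolT():
    s=bot.read_state(); T=np.eye(4); T[:3,:3]=R.from_euler('xyz',s['ee_rot'],degrees=True).as_matrix(); T[:3,3]=s['tcp_pos']; return T
def shot(name,fn=None):
    T=toolT(); c=optics.camera(name)
    if fn: cv2.imwrite('pics/'+fn,c['color'])
    W=c['T'] if 'T' in c else T@c['T_tool_cam']
    np.savez('cam_%s.npz'%name,K=c['camera_matrix'],W=W,img=c['color'],d=np.array(c.get('distortion',c.get('dist_coeffs',np.zeros(5)))))
    return c
def ray(name,u,v):
    z=np.load('cam_%s.npz'%name); p=np.linalg.inv(z['K'])@[u,v,1]; d=z['W'][:3,:3]@(p*[1,-1,-1]); return z['W'][:3,3],d/np.linalg.norm(d)
def atz(name,u,v,h):
    o,d=ray(name,u,v); return o+d*(h-o[2])/d[2]
def proj(name,P):
    z=np.load('cam_%s.npz'%name); p=(np.linalg.inv(z['W'])@np.append(P,1))[:3]*[1,-1,-1]; q=z['K']@p; return q[:2]/q[2]
def tri(*obs):
    A=np.zeros((3,3));b=np.zeros(3)
    for n,u,v in obs:
        o,d=ray(n,u,v);M=np.eye(3)-np.outer(d,d);A+=M;b+=M@o
    return np.linalg.solve(A,b)
E
python3 - <<'E'
from h import *
for n in ('scene','side','wrist'):
    c=shot(n); print(n,[k for k in c])
    print(np.load('cam_%s.npz'%n)['W'].round(2).tolist(), c['camera_matrix'].tolist())
a=[np.load('cam_%s.npz'%n)['img'] for n in ('scene','side')]
for n,i in zip(('scene','side'),a): cv2.imwrite('pics/%s0.png'%n,cv2.resize(i,(800,600),interpolation=cv2.INTER_CUBIC))
print(bot.read_state())
E
```

```text
scene ['color', 'camera_matrix', 'T']
[[0.84, -0.44, 0.31, 888.31], [0.54, 0.7, -0.47, -539.91], [-0.01, 0.56, 0.83, 947.9], [0.0, 0.0, 0.0, 1.0]] [[473.47062071422613, 0.0, 277.01685593556056], [0.0, 473.47062071422613, 208.61211597481065], [0.0, 0.0, 1.0]]
side ['color', 'camera_matrix', 'T']
[[-0.72, 0.36, -0.59, -131.79], [-0.69, -0.36, 0.62, 666.84], [0.01, 0.86, 0.51, 704.33], [0.0, 0.0, 0.0, 1.0]] [[526.1640802048817, 0.0, 275.2406480818429], [0.0, 526.1640802048817, 210.74536810545496], [0.0, 0.0, 1.0]]
wrist ['color', 'camera_matrix', 'T_tool_cam']
[[0.23, 0.94, 0.24, 221.5], [-0.97, 0.22, 0.06, -641.82], [-0.0, -0.25, 0.97, 383.99], [0.0, 0.0, 0.0, 1.0]] [[303.41595295447223, 0.0, 276.0640601786581], [0.0, 303.41595295447223, 209.3393531382135], [0.0, 0.0, 1.0]]
{'time': 0.15, 'joint_positions': array([-7.88281435e+01,  6.66979446e+00,  8.26261533e+01,  1.08046955e-03,
        9.07572552e+01, -2.16341539e+00]), 'qd': array([-0.0174009 , -0.05264395, -0.11625862,  0.02006792,  0.02885743,
        0.02794166]), 'tau': array([ 9.42566185e-04, -7.21761560e+01, -6.22947979e+01,  7.80271366e-02,
        2.25891976e-02, -4.89234048e-05]), 'tcp_pos': array([ 155.68236577, -656.6447495 ,  218.06010739]), 'ee_rot': array([-1.79996912e+02,  5.31243314e-02, -7.66647129e+01]), 'force': array([-0.34635299,  0.22298655,  0.37731791]), 'ft_torque': array([-0.05076056, -0.02857177,  0.01309471]), 'grip_width': 0.9977289731007581}
```

View pics/scene0.png

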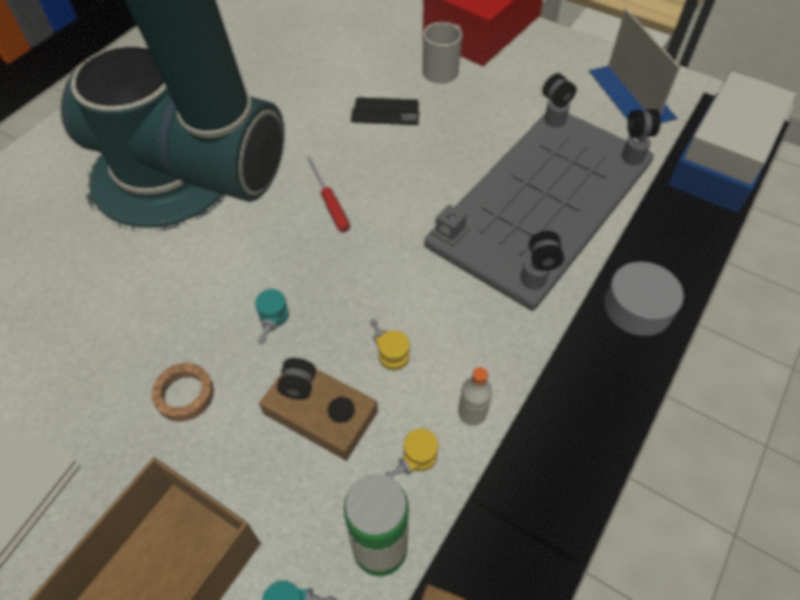

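View pics/side0.png

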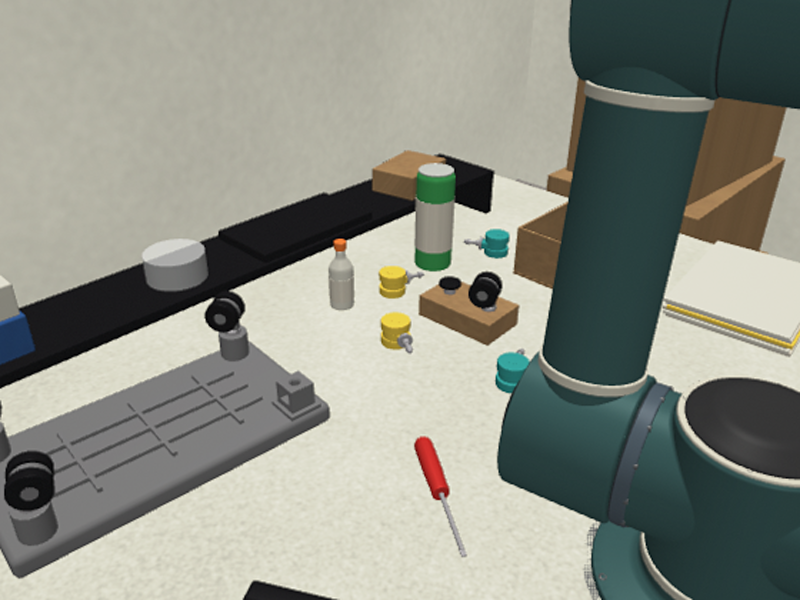

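Scene (800×600 view): the black castor is in the kit at (296,378), the glide foot at (341,409), the bottle at (475,397) and the empty socket at (450,222). Yellow look-alikes at (394,350) and (420,450), turquoise ones at (271,308) and (285,592), all lie on the desk. Only the black one standing in the kit fits the description. Next, an enlarged mosaic to confirm it.

Run:
```python
from h import *
s=np.load('cam_scene.npz')['img'];d=np.load('cam_side.npz')['img']
f=lambda i,x,y:cv2.resize(i[y:y+75,x:x+100],(400,300),interpolation=cv2.INTER_CUBIC)
m=np.vstack([np.hstack([f(s,175,245),f(s,270,120)]),np.hstack([f(d,280,180),f(d,150,240)])])
cv2.imwrite('pics/mos.png',m)
for n,u,v,h in [('scene',262,405,40),('scene',347,457,40),('scene',377,406,40),('side',420,298,40),('side',487,327,40),('side',519,307,40),('scene',450,213,72),('side',296,380,72)]:
    print(n,u,v,atz(n,u*.7,v*.7,h).round(1))
```

```text
scene 262 405 [ 489.7 -289.4   40. ]
scene 347 457 [ 640.3 -287.8   40. ]
scene 377 406 [ 633.  -200.5   40. ]
side 420 298 [ 619.9 -189.3   40. ]
side 487 327 [ 477.7 -196.4   40. ]
side 519 307 [ 477.8 -286.    40. ]
scene 450 213 [549.6 154.1  72. ]
side 296 380 [554.7 143.6  72. ]
```

View pics/mos.png

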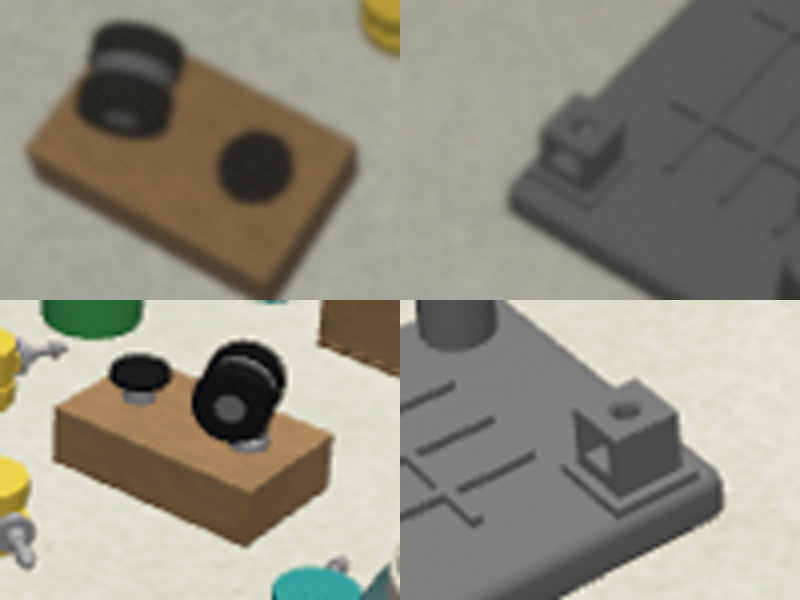

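Run:
```python
from h import *
print('sock tri',tri(('scene',316.25,152),('side',206.75,267.5)).round(1),atz('scene',316.25,152,72).round(1),atz('side',206.75,267.5,72).round(1))
a=atz('side',280+230/4,180+107/4,75);b=atz('scene',175+122/4,245+118/4,75)
print('hubs',a.round(1),b.round(1),np.linalg.norm(a-b),'dir',np.degrees(np.arctan2(*(a-b)[1::-1])))
k=lambda n,x0,y0,x,y,h:print(n,x,y,atz(n,x0+x/4,y0+y/4,h).round(1))
for x,y in[(27,150),(265,293),(357,150)]:k('scene',175,245,x,y,40)
for x,y in[(55,107),(250,193),(333,137)]:k('side',280,180,x,y,40)
k('scene',175,245,255,166,62);k('side',280,180,140,72,62)
for x,y in [(541-400,140),(587-400,96),(626-400,118)]:k('scene',270,120,x,y,72)
for x,y in [(635-400,382-300),(575-400,410-300),(612-400,442-300),(678-400,410-300)]:k('side',150,240,x,y,72)
z=optics.camera('wrist');print(z['T_tool_cam'].round(2).tolist())
```

```text
sock tri [555.  147.2  70.5] [556.8 147.7  72. ] [551.5 147.5  72. ]
hubs [ 512.1 -223.6   75. ] [ 530.5 -259.2   75. ] 40.08189516983999 dir 117.38880641307817
scene 27 150 [ 485.3 -289.4   40. ]
scene 265 293 [ 635.6 -286.8   40. ]
scene 357 150 [ 631.5 -196.8   40. ]
side 55 107 [ 626.6 -195.7   40. ]
side 250 193 [ 476.7 -201.3   40. ]
side 333 137 [ 479.7 -288.5   40. ]
scene 255 166 [ 598.8 -240.3   62. ]
side 140 72 [ 592.9 -237.1   62. ]
scene 141 140 [539.  125.2  72. ]
scene 187 96 [544.9 170.8  72. ]
scene 226 118 [573.9 167.9  72. ]
side 235 82 [566.9 129.4  72. ]
side 175 110 [570.  165.6  72. ]
side 212 142 [536.6 169.3  72. ]
side 278 110 [533.3 129.7  72. ]
[[1.0, 0.0, 0.0, 0.62], [0.0, -0.97, -0.25, -67.44], [-0.0, 0.25, -0.97, -166.01], [0.0, 0.0, 0.0, 1.0]]
```

Call:
play_rows --moves '[[[-2,-2.8,0],-0.02,9.3],[[-6,-8.3,0],-0.06,9.3],[[-9,-12.5,0],-0.1,9.3],[[-12,-16.7,0],-0.14,9.3],[[-15,-20.8,0],-0.18,9.3],[[-18,-25,0],-0.21,9.3],[[-21,-29.2,0],-0.24,9.3],[[-24,-33.4,0],-0.24,9.3],[[-27,-37.5,0],-0.24,9.3],[[-28,-39,0],-0.24,9.3]]'

```text
time: 1.2
tcp_pos: [471.7, -292.3, 218.8]
ee_rot: [-180.0, -0.0, -62.9]
force: [1.0, -1.4, 0.1]
grip_width: 1.001
```

```bash
cat > mv.py <<'E'
import sys
from h import *
# target x y z yaw -> tool shift cm, turn rad
x,y,z,yaw=map(float,sys.argv[1:5]); s=bot.read_state(); T=toolT()
print(s['time'],s['tcp_pos'].round(1),s['ee_rot'].round(2),s['force'].round(1),s['grip_width'])
d=T[:3,:3].T@(np.array([x,y,z])-T[:3,3])/10
print('shift',d.round(2),'turn',-np.radians((yaw-s['ee_rot'][2]+90)%180-90).round(3))
E
python3 mv.py 512 -243 200 -63
```

```text
1.2 [ 471.7 -292.3  218.8] [-1.7999e+02 -1.0000e-02 -6.2890e+01] [ 1.  -1.4  0.1] 1.0005345153412082
shift [-2.55 -5.84  1.88] turn 0.002
```

Call:
play_rows --moves '[[[-0.8,-2,0.6],0,9.3],[[-1.8,-4.3,1.4],0,9.3],[[-2.5,-5.8,1.9],0,9.3],[[-2.5,-5.8,1.9],0,9.3],[[-2.5,-5.8,1.9],0,9.3]]'

```text
time: 1.7
tcp_pos: [510.7, -245.9, 199.6]
ee_rot: [180.0, 0.0, -62.9]
force: [0.1, 0.3, -0.1]
grip_width: 1.001
```

Run:
```python
from h import *
shot('wrist'); i=np.load('cam_wrist.npz')['img']
u,v=proj('wrist',[515,-243,75]); print(u,v,bot.read_state()['tcp_pos'])
x,y=int(u)-100,int(v)-75; print(x,y)
cv2.imwrite('pics/w1.png',cv2.resize(i[max(y,0):y+150,x:x+200],None,fx=4,fy=4,interpolation=cv2.INTER_CUBIC))
```

```text
274.88938920710035 197.96588422386426 [ 510.5410918  -246.30660847  199.95409636]
174 122
```

View pics/w1.png

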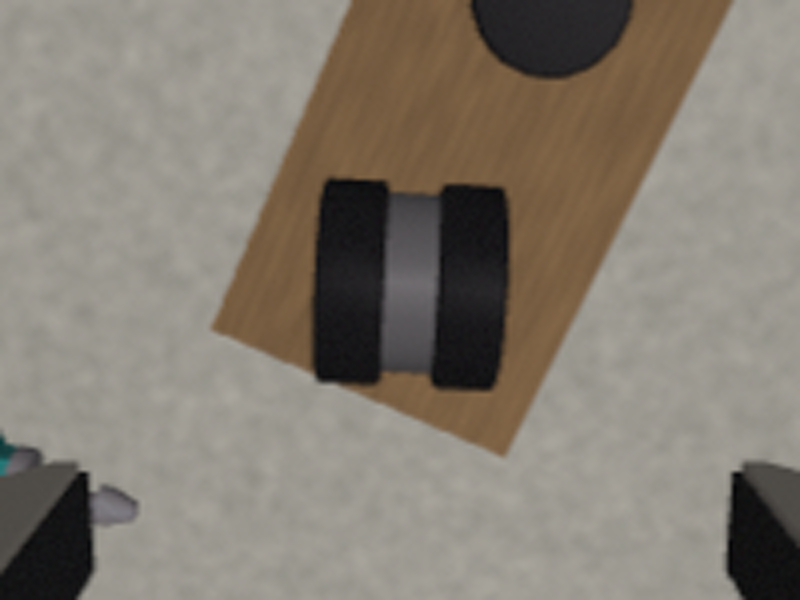

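```bash
python3 - <<'E'
from h import *
p=lambda x,y,h:atz('wrist',174+x/4,122+y/4,h)
a=p(411,284.5,75);k1=p(212,328,40);k2=p(507,457,40)
e=(k2-k1);L=np.linalg.norm(e);e/=L;n=np.array([-e[1],e[0],0]);n*=np.sign(n[0])
hole=(k1+k2)/2+33*n
print('axle',a.round(1),'corners',k1.round(1),k2.round(1),L,'hole',hole.round(1),'diff',(a-hole).round(1))
ax=p(508,188,75)-p(325,180,75);ax+=p(497,390,75)-p(315,380,75);print('axle ang',np.degrees(np.arctan2(ax[1],ax[0])), np.linalg.norm(ax)/2)
print('glide edge',p(550,78,62).round(1),'collar side',atz('side',280+252/4,180+142/4,43).round(1))
E
python3 mv.py 555 147 226 -65.5
```

```text
axle [ 520.1 -242.4   75. ] corners [ 478.2 -202.4   40. ] [ 482.1 -292.5   40. ] 90.21052380514296 hole [ 513.1 -246.    40. ] diff [ 7.   3.6 35. ]
axle ang -65.84037885091992 44.5562295073357
glide edge [ 579.  -250.5   62. ] collar side [ 508.8 -244.6   43. ]
1.75 [ 510.5 -246.3  200. ] [ 1.800e+02 -2.000e-02 -6.293e+01] [-0.2 -0.3 -0.8] 0.9987675843223313
shift [-33.   -21.86  -2.62] turn 0.045
```

The axle offset from the hole (7.9 mm) and the kit edge (90.2 mm) both match the description. The stem is at (512.9, -245.8) and the axle lies at -65.8°. Now descending to grip.

Call:
play_rows --moves '[[[0.07,-0.23,1.5],0.05,9.3],[[0.07,-0.23,4.5],0.05,9.3],[[0.07,-0.23,7.5],0.05,9.3],[[0.07,-0.23,10],0.05,9.3],[[0.07,-0.23,12],0.05,9.3],[[0.07,-0.23,13.3],0.05,9.3],[[0.07,-0.23,14.1],0.05,9.3],[[0.07,-0.23,14.4],0.05,9.3],[[0.07,-0.23,14.4],0.05,9.3],[[0.07,-0.23,14.4],0.05,9.3]]'

```text
time: 2.75
tcp_pos: [513.6, -245.6, 56.6]
ee_rot: [-180.0, -0.1, -65.8]
force: [0.6, 1.1, 0.6]
grip_width: 1.0
```

Call:
play_rows --grip_force 40 --moves '[[[0,0,0],0,6],[[0,0,0],0,5],[[0,0,0],0,4.5],[[0,0,0],0,4],[[0,0,0],0,3.5],[[0,0,0],0,3.5],[[0,0,0],0,3.5],[[0,0,0],0,3.5]]'

```text
time: 3.55
tcp_pos: [513.2, -245.3, 55.6]
ee_rot: [180.0, 0.0, -65.8]
force: [-0.2, 1.1, 1.4]
grip_width: 0.47
```

Gripped at 43.7 mm. Lifting straight up.

Call:
play_rows --moves '[[[0,0,-0.7],0,3.5],[[0,0,-2],0,3.5],[[0,0,-3.5],0,3.5],[[0,0,-5.5],0,3.5],[[0,0,-8],0,3.5],[[0,0,-10.5],0,3.5],[[0,0,-12.5],0,3.5],[[0,0,-13.5],0,3.5],[[0,0,-13.5],0,3.5]]'

```text
time: 4.45
tcp_pos: [513.7, -245.5, 192.7]
ee_rot: [-179.9, -0.1, -65.8]
force: [0.2, -0.5, -1.7]
grip_width: 0.47
```

```bash
python3 mv.py 555 147 190 -65.8;  python3 mv.py 532 112 190 -65.8
```

```text
4.45 [ 513.7 -245.5  192.7] [-1.799e+02 -1.300e-01 -6.577e+01] [ 0.2 -0.5 -1.7] 0.46984024645416883
shift [-34.1  -19.88   0.23] turn 0.0
4.45 [ 513.7 -245.5  192.7] [-1.799e+02 -1.300e-01 -6.577e+01] [ 0.2 -0.5 -1.7] 0.46984024645416883
shift [-31.85 -16.34   0.23] turn 0.0
```

Call:
play_rows --moves '[[[-1.5,-0.6,0],0,3.5],[[-5,-2,0],0,3.5],[[-9,-3.6,0],0,3.5],[[-13,-5.3,0],0,3.5],[[-17.5,-7.1,0],0,3.5],[[-22,-9,0],0,3.5],[[-26,-10.6,0],0,3.5],[[-30,-12.2,0],0,3.5],[[-33,-13.4,0],0,3.5],[[-34.1,-13.9,0],0,3.5]]'

```text
time: 5.45
tcp_pos: [498.8, 125.7, 189.5]
ee_rot: [179.9, 0.1, -65.6]
force: [0.6, -1.0, -1.4]
grip_width: 0.467
```

Call:
play_rows --moves '[[[0,0,0],0,3.5],[[0,0,0],0,3.5],[[0,0,0],0,3.5]]'

```text
time: 5.75
tcp_pos: [500.0, 121.8, 190.4]
ee_rot: [180.0, -0.0, -65.8]
force: [-0.8, 0.6, -0.8]
grip_width: 0.473
```

Run:
```python
from h import *
shot('wrist'); i=np.load('cam_wrist.npz')['img']
u,v=proj('wrist',[555,147,72]); print(u,v,bot.read_state()['tcp_pos'])
x,y=int(u)-100,int(v)-50; print(x,y)
cv2.imwrite('pics/w2.png',cv2.resize(i[max(y,0):y+150,x:x+200],None,fx=4,fy=4,interpolation=cv2.INTER_CUBIC))
```

```text
274.80828290196234 140.24589537730006 [500.09341529 121.68484275 190.45935841]
174 90
```

View pics/w2.png

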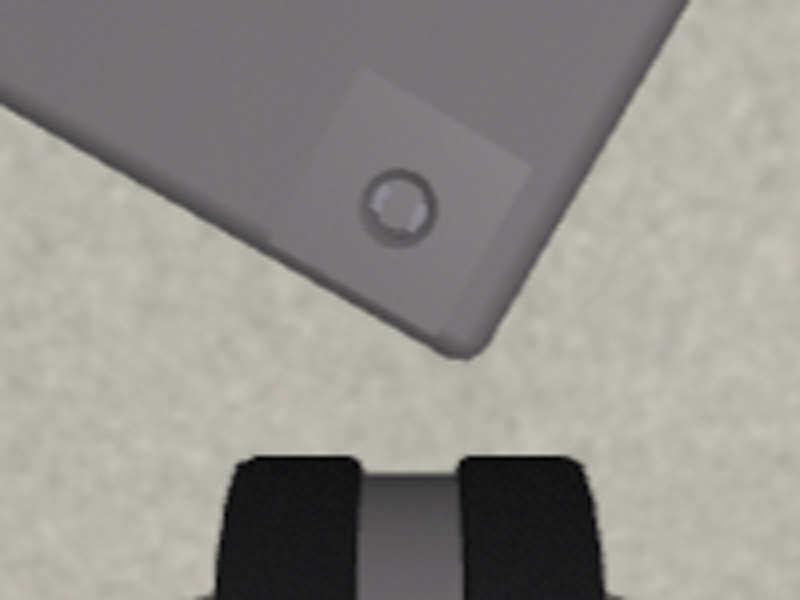

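```bash
python3 - <<'E'
from h import *
T=toolT()
h=atz('wrist',174+399/4,90+207/4,72);print('hole',h.round(1))
for x,y in [(365,67),(530,165),(440,335),(270,240)]:print(atz('wrist',174+x/4,90+y/4,72).round(1))
print('tool x=0 at wheel tops projects', (proj('wrist',T[:3,3]+[0,0,30])-[174,90])*4, (proj('wrist',T[:3,3]+T[:3,1]*-33+[0,0,19])-[174,90])*4)
E
python3 mv.py 556 147 165 -65.8
```

```text
hole [553.4 147.3  72. ]
[578.1 166.6  72. ]
[574. 124.  72.]
[530.5 126.6  72. ]
[534.5 171.4  72. ]
tool x=0 at wheel tops projects [404.95245261 738.61505662] [404.76674916 455.07128797]
5.8 [500.1 121.7 190.5] [ 1.7998e+02 -1.0000e-02 -6.5860e+01] [-0.9  0.1 -1.6] 0.469080105397869
shift [-0.02 -6.14  2.54] turn -0.001
```

Call:
play_rows --moves '[[[-0.02,-1,0],0,3.5],[[-0.06,-3,0],0,3.5],[[-0.1,-4.8,0.5],0,3.5],[[-0.14,-5.97,1.5],0,3.5],[[-0.14,-5.97,3],0,3.5],[[-0.14,-5.97,4.8],0,3.5],[[-0.14,-5.97,6],0,3.5],[[-0.14,-5.97,6.4],0,3.5],[[-0.14,-5.97,6.4],0,3.5],[[-0.14,-5.97,6.4],0,3.5]]'

```text
time: 6.8
tcp_pos: [554.1, 148.5, 127.4]
ee_rot: [-179.9, -0.0, -65.8]
force: [1.1, -0.5, -0.5]
grip_width: 0.47
```

Run:
```python
from h import *
s=bot.read_state();print(s['tcp_pos'].round(1),s['force'].round(1))
shot('side');shot('scene')
d=np.load('cam_side.npz')['img'];s=np.load('cam_scene.npz')['img']
f=lambda i,x,y:cv2.resize(i[y:y+90,x:x+60],(400,600),interpolation=cv2.INTER_CUBIC)
cv2.imwrite('pics/m2.png',np.hstack([f(s,286,95),f(d,177,210)]))
```

```text
[554.1 148.5 127.4] [ 1.1 -0.5 -0.5]
```

View pics/m2.png

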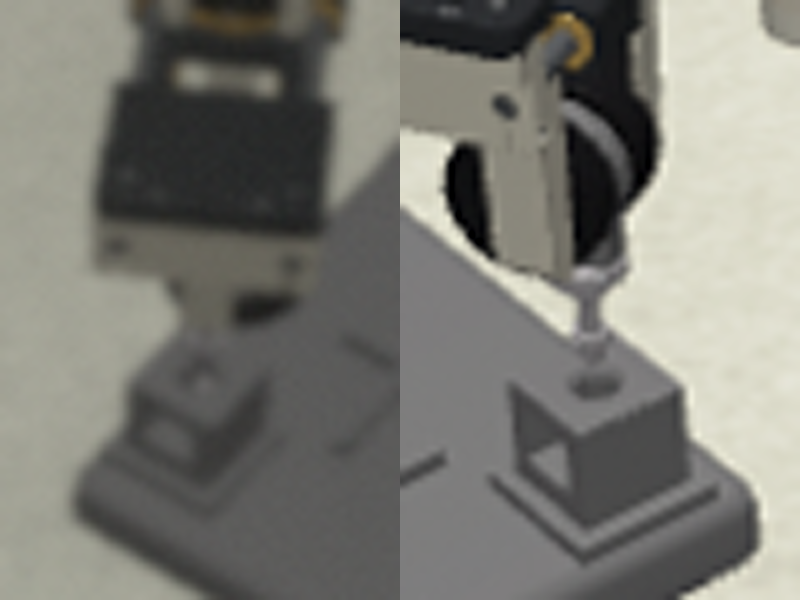

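Side crop: stem tip at (596,358) sits directly over the hole centre at (597,384). The scene crop agrees. Lowering in stages and watching the force.

Call:
play_rows --moves '[[[0,0,0.2],0,3.5],[[0,0,0.4],0,3.5],[[0,0,0.6],0,3.5],[[0,0,0.8],0,3.5],[[0,0,1.0],0,3.5],[[0,0,1.0],0,3.5]]'

```text
time: 7.5
tcp_pos: [553.8, 148.5, 116.2]
ee_rot: [180.0, 0.0, -65.8]
force: [-0.8, 0.3, -1.4]
grip_width: 0.467
```

Call:
play_rows --moves '[[[0,0,0.15],0,3.5],[[0,0,0.3],0,3.5],[[0,0,0.45],0,3.5],[[0,0,0.6],0,3.5],[[0,0,0.6],0,3.5]]'

```text
time: 8.0
tcp_pos: [553.8, 148.5, 110.4]
ee_rot: [180.0, 0.0, -65.8]
force: [-0.4, 0.2, -2.1]
grip_width: 0.469
```

The stem is inside the hole with almost no force.

Call:
play_rows --moves '[[[0,0,0.15],0,3.5],[[0,0,0.3],0,3.5],[[0,0,0.45],0,3.5],[[0,0,0.6],0,3.5],[[0,0,0.6],0,3.5]]'

```text
time: 8.5
tcp_pos: [553.8, 148.5, 104.4]
ee_rot: [180.0, 0.0, -65.8]
force: [-0.5, 0.6, -2.9]
grip_width: 0.474
```

Call:
play_rows --moves '[[[0,0,0.1],0,3.5],[[0,0,0.2],0,3.5],[[0,0,0.3],0,3.5],[[0,0,0.4],0,3.5],[[0,0,0.4],0,3.5]]'

```text
time: 9.0
tcp_pos: [554.1, 148.6, 101.3]
ee_rot: [-180.0, -0.0, -65.8]
force: [-4.7, -0.4, 7.3]
grip_width: 0.473
```

Latch contact. Small steps, with a slight -x shift to relieve the side load.

Call:
play_rows --moves '[[[-0.02,0.04,0.03],0,3.5],[[-0.02,0.04,0.06],0,3.5],[[-0.02,0.04,0.06],0,3.5]]'

```text
time: 9.3
tcp_pos: [554.0, 148.6, 101.0]
ee_rot: [-179.9, -0.0, -65.8]
force: [-2.1, -0.9, 7.0]
grip_width: 0.472
```

Call:
play_rows --moves '[[[0,0,0.03],0,3.5],[[0,0,0.06],0,3.5],[[0,0,0.06],0,3.5]]'

```text
time: 9.6
tcp_pos: [554.2, 148.6, 100.3]
ee_rot: [-179.9, -0.0, -65.8]
force: [-0.9, -0.8, 5.4]
grip_width: 0.472
```

Call:
play_rows --moves '[[[0,0,0.04],0,3.5],[[0,0,0.08],0,3.5],[[0,0,0.12],0,3.5],[[0,0,0.12],0,3.5]]'

```text
time: 10.0
tcp_pos: [554.3, 148.6, 99.2]
ee_rot: [-179.9, -0.0, -65.8]
force: [0.7, -0.7, 7.0]
grip_width: 0.467
```

Call:
play_rows --moves '[[[0,0,0.04],0,3.5],[[0,0,0.08],0,3.5],[[0,0,0.12],0,3.5],[[0,0,0.12],0,3.5]]'

```text
time: 10.4
tcp_pos: [554.4, 148.6, 98.2]
ee_rot: [-179.8, -0.0, -65.8]
force: [-0.4, -0.1, 7.4]
grip_width: 0.473
```

Call:
play_rows --moves '[[[0,0,0.04],0,3.5],[[0,0,0.08],0,3.5],[[0,0,0.12],0,3.5],[[0,0,0.12],0,3.5]]'

```text
time: 10.8
tcp_pos: [553.7, 148.5, 95.8]
ee_rot: [-180.0, -0.0, -65.8]
force: [1.2, -0.9, -0.2]
grip_width: 0.477
```

Call:
play_rows --moves '[[[0,0,0.06],0,3.5],[[0,0,0.12],0,3.5],[[0,0,0.18],0,3.5],[[0,0,0.24],0,3.5],[[0,0,0.24],0,3.5]]'

```text
time: 11.3
tcp_pos: [553.4, 148.5, 93.3]
ee_rot: [180.0, 0.0, -65.8]
force: [0.3, 0.2, 0.5]
grip_width: 0.469
```

Call:
play_rows --moves '[[[0,0,0.05],0,3.5],[[0,0,0.1],0,3.5],[[0,0,0.15],0,3.5],[[0,0,0.2],0,3.5],[[0,0,0.2],0,3.5]]'

```text
time: 11.8
tcp_pos: [553.3, 148.5, 91.0]
ee_rot: [180.0, 0.0, -65.8]
force: [-0.2, -0.7, -1.2]
grip_width: 0.472
```

Call:
play_rows --moves '[[[0,0,0.04],0,3.5],[[0,0,0.08],0,3.5],[[0,0,0.12],0,3.5],[[0,0,0.16],0,3.5],[[0,0,0.16],0,3.5]]'

```text
time: 12.3
tcp_pos: [553.5, 148.5, 89.8]
ee_rot: [180.0, 0.0, -65.8]
force: [-0.7, 0.9, -1.5]
grip_width: 0.473
```

Call:
play_rows --moves '[[[0,0,0.04],0,3.5],[[0,0,0.08],0,3.5],[[0,0,0.1],0,3.5],[[0,0,0.1],0,3.5]]'

```text
time: 12.7
tcp_pos: [553.5, 148.5, 88.8]
ee_rot: [180.0, 0.0, -65.8]
force: [0.4, -0.0, -1.2]
grip_width: 0.472
```

Call:
play_rows --moves '[[[0,0,0.03],0,3.5],[[0,0,0.06],0,3.5],[[0,0,0.06],0,3.5]]'

```text
time: 13.0
tcp_pos: [553.4, 148.5, 88.2]
ee_rot: [180.0, 0.0, -65.8]
force: [0.7, -0.4, -2.2]
grip_width: 0.471
```

Call:
play_rows --moves '[[[0,0,0.03],0,3.5],[[0,0,0.06],0,3.5],[[0,0,0.06],0,3.5]]'

```text
time: 13.3
tcp_pos: [553.5, 148.5, 87.7]
ee_rot: [-180.0, 0.0, -65.8]
force: [-0.1, -0.7, -1.3]
grip_width: 0.47
```

Call:
play_rows --moves '[[[0,0,0.03],0,3.5],[[0,0,0.05],0,3.5],[[0,0,0.05],0,3.5]]'

```text
time: 13.6
tcp_pos: [553.5, 148.5, 87.6]
ee_rot: [-180.0, -0.0, -65.8]
force: [-3.9, -0.6, 4.2]
grip_width: 0.471
```

Contact at 87.6, the predicted home height. One small press to be sure it is seated.

Call:
play_rows --moves '[[[0,0.03,0.03],0,3.5],[[0,0.03,0.05],0,3.5],[[0,0.03,0.05],0,3.5]]'

```text
time: 13.9
tcp_pos: [553.5, 148.5, 87.6]
ee_rot: [-179.9, -0.0, -65.8]
force: [-3.0, 0.0, 9.0]
grip_width: 0.472
```

Call:
play_rows --moves '[[[0,0,-0.05],0,3.5],[[0,0,-0.1],0,3.5],[[0,0,-0.15],0,3.5],[[0,0,-0.18],0,3.5],[[0,0,-0.18],0,3.5]]'

```text
time: 14.4
tcp_pos: [553.1, 148.4, 88.3]
ee_rot: [180.0, 0.0, -65.8]
force: [0.3, 0.1, -1.2]
grip_width: 0.472
```

Call:
play_rows --moves '[[[0,0,-0.03],0,3.5],[[0,0,-0.06],0,3.5],[[0,0,-0.06],0,3.5]]'

```text
time: 14.7
tcp_pos: [553.2, 148.4, 89.1]
ee_rot: [-180.0, -0.0, -65.8]
force: [0.9, 0.0, -0.8]
grip_width: 0.471
```

Call:
play_rows --moves '[[[0,0,-0.03],0,3.5],[[0,0,-0.06],0,3.5],[[0,0,-0.06],0,3.5]]'

```text
time: 15.0
tcp_pos: [553.2, 148.4, 89.7]
ee_rot: [-180.0, -0.0, -65.8]
force: [-0.2, -0.2, -1.6]
grip_width: 0.472
```

Call:
play_rows --moves '[[[0,0,-0.03],0,3.5],[[0,0,-0.06],0,3.5],[[0,0,-0.06],0,3.5]]'

```text
time: 15.3
tcp_pos: [553.2, 148.4, 90.3]
ee_rot: [-180.0, -0.0, -65.8]
force: [-0.4, -0.3, -1.8]
grip_width: 0.472
```

Call:
play_rows --moves '[[[0,0,-0.03],0,3.5],[[0,0,-0.06],0,3.5],[[0,0,-0.06],0,3.5]]'

```text
time: 15.6
tcp_pos: [553.2, 148.4, 90.9]
ee_rot: [-180.0, 0.0, -65.8]
force: [-0.0, 0.3, -1.8]
grip_width: 0.469
```

Call:
play_rows --moves '[[[0,0,-0.03],0,3.5],[[0,0,-0.06],0,3.5],[[0,0,-0.06],0,3.5]]'

```text
time: 15.9
tcp_pos: [553.2, 148.4, 91.5]
ee_rot: [-180.0, 0.0, -65.8]
force: [-0.4, 0.5, -1.4]
grip_width: 0.473
```

Call:
play_rows --moves '[[[0,0,-0.03],0,3.5],[[0,0,-0.06],0,3.5],[[0,0,-0.06],0,3.5]]'

```text
time: 16.2
tcp_pos: [553.2, 148.4, 91.9]
ee_rot: [180.0, 0.0, -65.8]
force: [-0.1, 0.8, -3.9]
grip_width: 0.471
```

The play is taken up after about 4 mm and the pull is starting to build.

Call:
play_rows --moves '[[[0,0,-0.03],0,3.5],[[0,0,-0.06],0,3.5],[[0,0,-0.06],0,3.5]]'

```text
time: 16.5
tcp_pos: [553.1, 148.4, 92.4]
ee_rot: [180.0, 0.0, -65.8]
force: [2.3, 0.4, -7.3]
grip_width: 0.469
```

Call:
play_rows --moves '[[[0,0,-0.03],0,3.5],[[0,0,-0.06],0,3.5],[[0,0,-0.06],0,3.5]]'

```text
time: 16.8
tcp_pos: [553.1, 148.4, 92.9]
ee_rot: [180.0, 0.0, -65.8]
force: [2.7, -0.1, -11.1]
grip_width: 0.468
```

Call:
play_rows --moves '[[[0,0,-0.03],0,3.5],[[0,0,-0.05],0,3.5],[[0,0,-0.05],0,3.5],[[0,0,-0.05],0,3.5]]'

```text
time: 17.2
tcp_pos: [553.0, 148.4, 93.4]
ee_rot: [180.0, 0.0, -65.8]
force: [1.3, 0.5, -14.4]
grip_width: 0.472
```

Call:
play_rows --moves '[[[0,0,0],0,3.5],[[0,0,0],0,3.5],[[0,0,0],0,3.5],[[0,0,0],0,3.5],[[0,0,0],0,3.5]]'

```text
time: 17.7
tcp_pos: [553.1, 148.3, 93.6]
ee_rot: [180.0, 0.0, -65.8]
force: [1.2, 1.2, -16.7]
grip_width: 0.472
```

Held for about 0.8 s, with wrist readings of -11 to -16.7 N including roughly 1.3 N of castor weight. Lowering back home.

Call:
play_rows --moves '[[[0,0,0.05],0,3.5],[[0,0,0.12],0,3.5],[[0,0,0.2],0,3.5],[[0,0,0.3],0,3.5],[[0,0,0.4],0,3.5],[[0,0,0.5],0,3.5],[[0,0,0.58],0,3.5],[[0,0,0.62],0,3.5],[[0,0,0.64],0,3.5],[[0,0,0.64],0,3.5]]'

```text
time: 18.7
tcp_pos: [553.4, 148.4, 87.6]
ee_rot: [-180.0, -0.0, -65.8]
force: [-1.5, 0.3, 3.0]
grip_width: 0.471
```

Call:
play_rows --moves '[[[0,0,0.03],0,3.5],[[0,0,0.03],0,4.5],[[0,0,0.03],0,5],[[0,0,0],0,6],[[0,0,0],0,7.5],[[0,0,0],0,9],[[0,0,0],0,9],[[0,0,0],0,9]]'

```text
time: 19.5
tcp_pos: [553.2, 148.4, 87.3]
ee_rot: [180.0, -0.0, -65.8]
force: [0.1, -0.0, 0.9]
grip_width: 0.916
```

Call:
play_rows --moves '[[[0,0,-0.5],0,9],[[0,0,-1.5],0,9],[[0,0,-3.5],0,9],[[0,0,-6],0,9],[[0,0,-9],0,9],[[0,0,-11],0,9],[[0,3,-12],0,9],[[0,6,-12],0,9],[[0,8,-12],0,9],[[0,8,-12],0,9]]'

```text
time: 20.5
tcp_pos: [479.0, 115.0, 208.9]
ee_rot: [-179.9, -0.0, -65.8]
force: [0.3, -0.4, 0.2]
grip_width: 0.97
```

Run:
```python
from h import *
s=bot.read_state();print(s['time'],s['tcp_pos'].round(1),s['force'].round(1))
shot('side');shot('wrist')
d=np.load('cam_side.npz')['img'];w=np.load('cam_wrist.npz')['img']
f=cv2.resize(d[180:330,130:330],(800,600),interpolation=cv2.INTER_CUBIC)
cv2.imwrite('pics/end.png',f)
for h in (107,78,72): print(h,(proj('side',[553.8,148,h])-[130,180])*4)
```

```text
20.5 [479.  115.  208.9] [ 0.3 -0.4  0.2]
107 [298.87729493 291.03894357]
78 [302.45043374 338.79706799]
72 [303.1772167  348.51115766]
```

View pics/end.png

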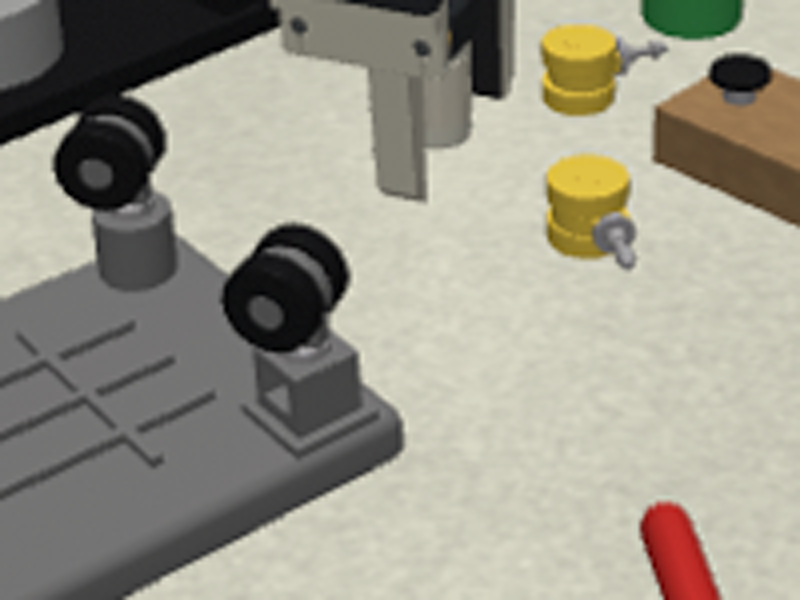

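The castor stands upright with its collar on the block at (312,343). The glide foot is still in the kit at (740,72), and the gripper is clear.

```bash
python3 -c "
from station import workorder
print(workorder.finish_job())"
```

```text
the job is handed in; nothing more can be done
None
```

The spare castor is pushed home in the empty socket, passed its tug test, and has been let go. I handed the job in at about 20.5 s of the 64 s allowed.

- **Insertion:** The stem went past the latches with about 7–10 N of push, after which the force fell to nothing. The collar landed at the predicted home height (TCP at 87.6 mm), where I pressed with about 10 N to make sure.
- **Tug:** The free play was about 4 mm. I then held the pull for about 0.8 s. The wrist read 11.1, 14.4 and 16.7 N, of which about 1.3 N is the castor's own weight. That is a little over the 12 N asked for but under 18 N, and the castor stayed in.
- **Release:** I lowered it back to the same home height with light contact, opened the gripper and moved away. The wrist force then read about zero.
- **Last look:** In the side camera the castor stands upright with its collar on the block, and the glide foot is still in the kit. The glue bottle was outside that last crop; I never went near it.

The forces are the readings at the end of each move, so I did not see peaks in between. I had no direct reading of the latch lift. No check failed; the largest disagreement was about 1.6 mm between the fixed and wrist cameras on the socket position, within what the chamfer takes up.

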